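Load a wood block into the sprung drilling jig

ROBOT

A 6-joint arm with a two-finger parallel gripper is mounted at the origin on the work surface. World frame = base frame: x ahead of the robot, y to its left, z up, the work surface at z = 0. Lengths are in mm, angles in rad, forces in N, time in s.
With the tool pointing down it reaches from about 350 to 775 mm from the base axis. Payload 7.3 kg.
Tool frame: the origin (TCP) lies between the finger pads; the fingertips stand 25 mm ahead of it and the grasp point (between the pads) lies 6 mm ahead of it; z points along the fingers, y is the line along which they close (so a half turn about z gives the same grasp; the last joint's range is limited). The gripper opens to 92 mm and grips with 3 to 60 N. Pads are 19 mm wide; open, the fingers measure 130 mm over their backs; the gripper's body (75 mm by 190 mm) begins 47 mm behind the grasp point.
Start: joints at [-1.45, 0.342, 1.524, -0, 1.275, -0.146], TCP at [138.436, -506.437, 251.741] pointing down, gripper open.
Joint ranges: [-2.53, 2.53], [-0.77, 2.02], [0.04, 2.7], [-1, 4.14], [0.28, 2.66], [-3.11, 3.11]. Speed limits (rad/s): [2.57, 2.57, 3.14, 3.14, 3.14, 3.14].

INTERFACE

Orientations are given as [roll, pitch, yaw] about the fixed x, y, z axes, in that order (R = Rz(yaw) Ry(pitch) Rx(roll)).
In Python, from plant import bot gives the robot as it stands.
- The arm moves only by the tool play_rows, never from a script. Its argument "commands" is a list of rows, each an object of numbers: "x", "y", "z": the shift along the tool's x, y, z in m; "twist": the turn about the tool's z in degrees. In form: [{"x": .., "y": .., "z": .., "twist": ..}, ...]. A call has exactly 8 rows; each row is the pose to reach, as a shift and turn from the pose commanded when the call began, along the tool's axes at that moment; what a row does not reach only later rows make up. A row lasts 1/10 s, in which the tool goes at most 50 mm and 8.59 degrees, less where a joint would pass 70% of its speed; a pose out of reach is approached as far as the arm can. A call with a gripper value outside its range is refused whole. "jaw" is the closure, from 0 (fully open) to 1 (shut), set as the call begins (left out, the last holds). The fingers move at their own pace and stop on an object; the grip force is fixed at half the most. Time passes only in rows, so rows that repeat a pose let the fingers close, or fill a call up. It gives the time, the measured TCP pose, the force, the opening and the grip force at its end, in the units of the state.
- bot.get_obs(): the state, without advancing time (a new reading comes with each control period).
- bot.capture(name): name is "side" or "top" or "wrist"; returns a dict with "pixels" (420x560x3 uint8, red, green, blue), "fx", "fy", "cx", "cy" (pixels), "eye" and "rotation" of the camera in the world. Camera axes: x right, y down, z forward; pixel columns grow to the right and rows downward; lengths in mm; the calibration is good to about 2 mm. The wrist camera is an equidistant fisheye: a pixel r from the principal point sees the ray r / f radians off the axis. A picture is of the moment at which its call begins. There is no depth.
- bot.close_job(): hands the job in; it is judged then, once.
The state is a dict: "time": time; "joint_positions": joint angles; "dq": joint speeds; "tau": joint torques, N m; "tool_pos": TCP position; "tcp_rot": TCP orientation; "contact_force": force on the tool from outside, world axes, zero at the start; "moment": the same for the moment, N m; "grip_width": finger opening in mm; "finger_force": force on a finger pad.
Only numpy, scipy, OpenCV 4.12 (cv2) and the standard library are available. Lean on these libraries where they do the work, as an engineer would, in place of code of your own. Each camera call takes 0.05 s, during which the arm holds its last target. There are 200 camera calls.

TASK

Load the wood block into the drilling jig, pushing and pressing with the fingertips only: with one fingertip press the orange bar down so that the spring-closed clamp plate lifts, and keep it held open while another fingertip pushes the block along the channel under the plate until it is fully home against the end stop. Only then let the plate close onto the block and move clear. Do not lift or tip the block, and leave the other things on the bench where they are.

Things in the scene. Friction and masses are not known exactly. Their poses are not given: they have to be found in the camera images.
- jig: Drilling jig fixed to the bench. x along the channel (the block is pushed to +x), y left of that, z up; origin on the bench surface, on the channel's centre line, below the front edge of the clamp plate. All jig x, y, z below are in this frame, in mm. Plywood base 240 x 98 mm (x -155 to 85, y -40 to 58); its top, on which the block slides, at z = 10.
- channel (a point): Point on the base's top, mid-channel (jig 0, 0, 10). Two dark wood guides bound the channel: inner faces at y = +-24, 8 mm thick, top at z = 20, x -81 to 69, and flaring outwards from x = -81 to -103.
- shaft (a point): On the axis of the steel rock shaft (jig -58, 40, 28), 10 mm thick, along jig x from -147 to 85, left of the channel, in three dark bearing blocks (x = -125, -35, 74; y 34 to 50; top z = 36). It carries the clamp plate on its right, over the channel, and the orange press bar on its left.
- clamp (a joint): Turn of the rock shaft with clamp plate and press bar, rad: 0 = shut with the jig empty, grows as the bar goes down and the plate rises, hard stop at 0.72. A torsion spring shuts it; pressing the bar takes about 4 N at 0, 6 N at 0.5. The feet clear a block's top above 0.16, and by about 18 mm at 0.5. Shut on a block in place it reads 0.15.
- foot (a point): Bottom centre of the first of two rubber feet, 14 mm across, under the steel clamp plate, at jig x = 14 (the other at x = 50), y about -13. Shut and empty they hang about 8 mm lower than a block's top, so a block cannot pass. The plate covers jig x -1 to 65, from the shaft across to y = -27; even fully open it stays below 85 mm above the bench.
- press_bar (a point): Middle of the top face of the orange press bar: flat, 190 mm long (jig x -153 to 37, this point at -58), 18 mm wide, 6 mm thick, at jig y about 72. Its top is 41 mm above the bench at clamp 0, 36 at 0.15, 32 at 0.27, 27 at 0.4, 24 at 0.5, 16 at the hard stop; level across at 0.35, tilting up to 20 degrees either way. Press it anywhere along its length; a fingertip can slide along it.
- stop_face (a point): Middle of the end stop's face towards the channel (jig x = 65, y = 0, z = 21).
- block: The block to load: planed pale wood, 100 mm long (its x axis, along the channel), 45 mm wide (y), 22 mm thick, about 70 g, with a pencilled cross and no hole. Origin in the centre of its underside. It lies loose in the front part of the channel, on the jig's base, its leading end short of the feet. Fully home its origin is at jig x = 15 and its rear end at jig x = -35.
- drilled_a: Finished block, as the other but with a hole, lying on the bench to the right of the jig; leave it.
- drilled_b: Another finished block with a hole, on the bench to the right of the jig; leave it.
- cup: Yellow plastic cup, 72 mm across, 85 mm tall, standing to the left of the jig; origin under its centre; leave it.
- glue: White glue bottle with red cap, 56 mm across, 170 mm tall, on the right of the bench; leave it.
- hammer: Hammer lying on the left of the bench; leave it.
- file: Flat file with black handle, 310 mm long, lying on the right of the bench; leave it.
- square: Try square, dark wood stock and steel blade, lying at the far left; leave it.
There are look-alikes about, which are no part of the job. Leave any blue look-alike of the block alone.

How it is judged:
By the outcome, as a careful person would: the job done as asked, in the order asked, and still so for the second after the job is handed in, with the robot touching nothing.
It also fails if it takes over 32 s, if anything falls off the work surface, if the arm or the gripper's body presses on something with over 40 N, if the wrist force passes 120 N, or if a joint passes its speed limit or range.

## Working session

There is one attempt and no reset: what is moved stays moved. The work goes in short steps, Python scripts to look and compute and a tool call to move; the robot and the scene stay as the last step left them, time stands still between calls to the robot, and variables do not carry over. Pictures are saved under pics/ and viewed, at most 10 in all, crops included, and the job is handed in when it is done.

Besides the shell and the picture viewer there is one more tool, called after "Call:" by a JSON object that holds its "api" and its "payload". play_rows: Moves the arm, as the interface text tells. Its arguments: {"type":"object","properties":{"commands":{"type":"array"},"jaw":{"type":"number"}},"required":["commands"]}

```bash
mkdir -p pics; ls; python3 - <<'E'
from plant import bot
import cv2
for n in ("top","side"):
    c=bot.capture(n); cv2.imwrite(f"pics/{n}0.png",c["pixels"][:,:,::-1])
    print(n,c["fx"],c["fy"],c["cx"],c["cy"],c["eye"],c["rotation"])
print(bot.get_obs())
E
```

```text
pics
top 427.89628226057874 427.89628226057874 273.155619102318 201.53681210741152 [ 378.41614802   16.32383068 1111.88462495] [-2.96952813  0.0033423  -1.57891097]
side 402.9392971584759 402.9392971584759 283.00460116037203 209.2792318119853 [-206.35250674  763.01833082  665.74857145] [-2.09309183  0.00335755 -2.33135637]
{'time': 0.1, 'joint_positions': array([-1.44999807e+00,  3.42664674e-01,  1.52492388e+00,  3.00110287e-06,
        1.27540066e+00, -1.45988379e-01]), 'dq': array([ 1.96170865e-04, -1.68959785e-03, -1.87727707e-03,  2.89330096e-04,
        2.47925516e-04, -6.52328346e-06]), 'tau': array([ 1.29172364e-03, -4.32004380e+01, -2.44694817e+01,  7.18781585e-02,
        5.26148966e-02, -3.65305823e-05]), 'tool_pos': array([ 138.39536035, -506.08819004,  251.1075679 ]), 'tcp_rot': array([-3.14021136e+00, -2.05997681e-04,  2.66785619e-01]), 'contact_force': array([-0.56055451,  0.82676505, -0.02488315]), 'moment': array([-0.00760274,  0.01824605,  0.04004026]), 'finger_force': 0.0, 'grip_width': 91.62064986466117}
```

View pics/top0.png

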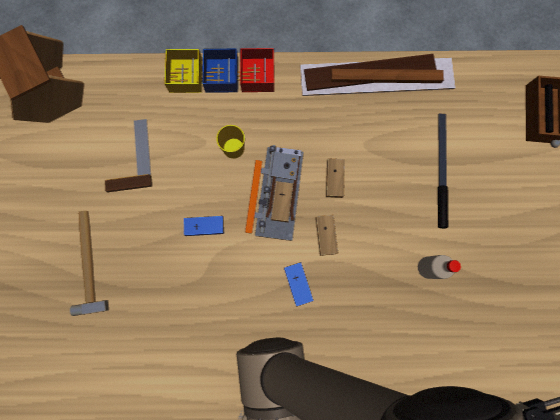

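View pics/side0.png

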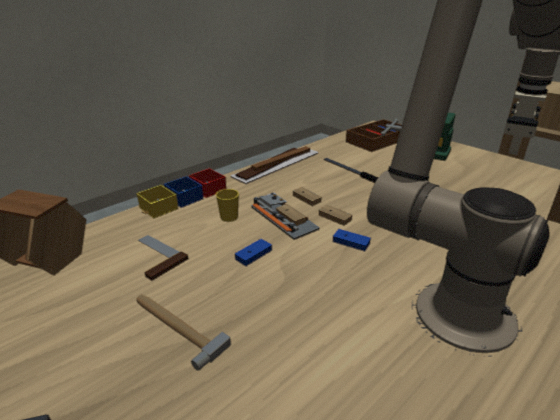

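The top view shows the jig at about columns 245–303, rows 147–240, with the orange bar from (249,232) to (258,160). The pale block is in the channel near (282,200). The look-alikes are two blue blocks at (204,226) and (298,284), and two drilled pale blocks at (335,178) and (327,235). The block I want is the pale one inside the channel. I'll measure it and confirm with an enlarged crop.

```bash
cat > h.py <<'E'
import numpy as np, cv2
from scipy.spatial.transform import Rotation as Ro
from plant import bot
def ray(c,uv,z):
    R=Ro.from_euler('xyz',c["rotation"]).as_matrix()
    d=R@np.array([(uv[0]-c["cx"])/c["fx"],(uv[1]-c["cy"])/c["fy"],1.])
    e=np.array(c["eye"]); return e+d*(z-e[2])/d[2]
def proj(c,p):
    R=Ro.from_euler('xyz',c["rotation"]).as_matrix()
    q=R.T@(np.array(p)-c["eye"]); return np.array([c["fx"]*q[0]/q[2]+c["cx"],c["fy"]*q[1]/q[2]+c["cy"]])
def bar(c):
    h=cv2.cvtColor(c["pixels"],cv2.COLOR_RGB2HSV)
    m=cv2.inRange(h,(5,170,90),(16,255,255))
    cs=cv2.findContours(m,cv2.RETR_EXTERNAL,cv2.CHAIN_APPROX_NONE)[0]
    k=max(cs,key=cv2.contourArea); return k
def jig(c,z=41):
    b=cv2.boxPoints(cv2.minAreaRect(bar(c)))
    w=np.array([ray(c,u,z)[:2] for u in b]); w=w[np.argsort(w[:,0])]
    lo,hi=w[:2].mean(0),w[2:].mean(0); d=hi-lo; yaw=np.arctan2(d[1],d[0])
    ex=d/np.hypot(*d); ey=np.array([-ex[1],ex[0]])
    return (lo+hi)/2+58*ex-72*ey,yaw,np.hypot(*d),np.hypot(*(w[0]-w[1]))
def W(o,yaw,p):
    c,s=np.cos(yaw),np.sin(yaw); return np.array([o[0]+c*p[0]-s*p[1],o[1]+s*p[0]+c*p[1],p[2]])
def J(o,yaw,w):
    c,s=np.cos(yaw),np.sin(yaw); d=w[:2]-o; return np.array([c*d[0]+s*d[1],-s*d[0]+c*d[1]])
E
python3 - <<'E'
from h import *
c=bot.capture("top"); o,yaw,L,wd=jig(c); print(o,yaw,L,wd)
k=bar(bot.capture("side")); print(cv2.contourArea(k))
S=6; x0,y0=225,130
im=cv2.resize(c["pixels"][y0:y0+100,x0:x0+130],None,fx=S,fy=S,interpolation=cv2.INTER_CUBIC)[:,:,::-1].copy()
def dr(ps,col):
    q=np.array([(proj(c,W(o,yaw,p))-[x0-.5,y0-.5])*S for p in ps]).astype(int); cv2.polylines(im,[q],True,col,1)
dr([(-155,-40,10),(85,-40,10),(85,58,10),(-155,58,10)],(0,255,0))
dr([(-81,-24,20),(69,-24,20),(69,24,20),(-81,24,20)],(255,0,255))
for s in (-100,-50,0): dr([(s,-24,32),(s,24,32)],(255,255,0))
cv2.imwrite("pics/crop1.png",im)
E
```

```text
[627.7492118  -10.84362873] -0.13988779276906016 189.1331775207832 16.707276049276604
91.0
```

View pics/crop1.png

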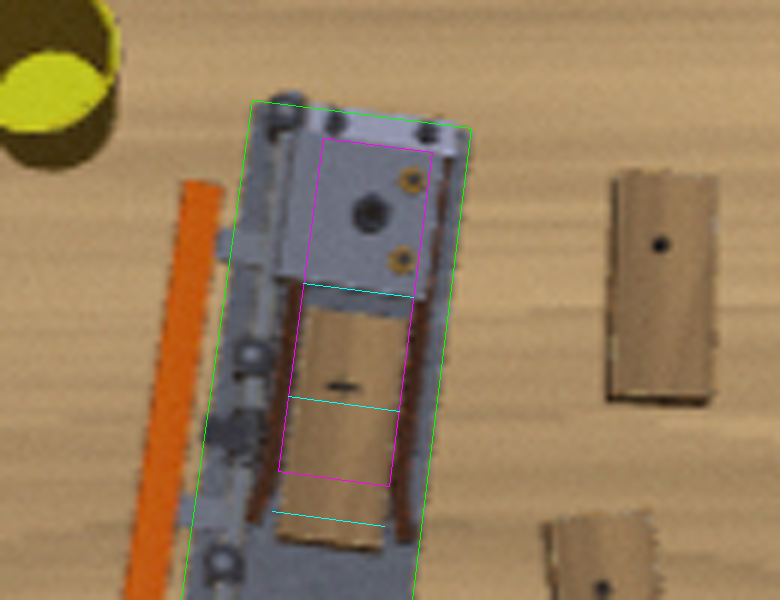

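The crop confirms it: the outline drawn from the bar fits the jig to about 1–2 mm. The block in the channel (crop 345,430) is pale with a pencilled cross and no hole. Its rear end is near jig x = -112 and its front near -13. 

With the pads about 53 mm apart, the left finger can press the bar at y = 72 while the right finger stands behind the block at y = 0.

```bash
cat >> h.py <<'E'
O,YAW=np.array([627.7,-10.8]),-0.1399
def go(p):  # p: jig x,y, tip z
    s=bot.get_obs(); t=W(O,YAW,p)+[0,0,25]
    R=Ro.from_euler('xyz',s["tcp_rot"]).as_matrix()
    print("jig now",J(O,YAW,s["tool_pos"]).round(1),"tip z",round(s["tool_pos"][2]-25,1),"t",s["time"],"w",round(s["grip_width"],1),"F",s["contact_force"].round(1))
    print("shift mm",(R.T@(t-s["tool_pos"])).round(1),"twist",np.degrees(s["tcp_rot"][2]-YAW).round(2))
E
python3 -c "
from h import *
go((-133,36,220))"
```

```text
jig now [-415.4 -558.8] tip z 226.3 t 0.2 w 91.7 F [-0.3  0.  -0.9]
shift mm [ 494.7 -434.5    6.8] twist 23.3
```

Call:
{"api": "play_rows", "payload": {"commands": [{"x": 0.03,"y": -0.026,"z": 0,"twist": 2},{"x": 0.062,"y": -0.054,"z": 0,"twist": 4},{"x": 0.094,"y": -0.082,"z": 0,"twist": 6},{"x": 0.126,"y": -0.11,"z": 0,"twist": 8},{"x": 0.158,"y": -0.138,"z": 0,"twist": 10},{"x": 0.19,"y": -0.166,"z": 0,"twist": 12},{"x": 0.222,"y": -0.194,"z": 0,"twist": 14},{"x": 0.25,"y": -0.22,"z": 0,"twist": 16}], "jaw": 0.424}}

```text
time: 1.0
tool_pos: [322.2, -226.6, 251.8]
tcp_rot: [3.141, -0.0, -0.014]
contact_force: [-0.2, -0.4, -1.0]
grip_width: 53.0
finger_force: 0.0
```

```bash
python3 -c "
from h import *
go((-133,36,200))"
```

```text
jig now [-272.4 -256.2] tip z 226.8 t 1.0 w 53.0 F [-0.2 -0.4 -1. ]
shift mm [ 175.  -272.4   26.8] twist 7.23
```

Call:
{"api": "play_rows", "payload": {"commands": [{"x": 0.025,"y": -0.039,"z": 0,"twist": 1},{"x": 0.05,"y": -0.078,"z": 0.005,"twist": 2},{"x": 0.075,"y": -0.117,"z": 0.01,"twist": 3},{"x": 0.1,"y": -0.156,"z": 0.015,"twist": 4},{"x": 0.125,"y": -0.195,"z": 0.02,"twist": 5},{"x": 0.15,"y": -0.234,"z": 0.025,"twist": 6},{"x": 0.175,"y": -0.272,"z": 0.027,"twist": 7.2},{"x": 0.175,"y": -0.272,"z": 0.027,"twist": 7.2}]}}

```text
time: 1.8
tool_pos: [501.8, 45.6, 224.0]
tcp_rot: [-3.14, -0.0, -0.134]
contact_force: [0.5, -1.0, 0.1]
grip_width: 52.9
finger_force: 0.0
```

```bash
python3 -c "
from h import *
go((-133,36,50))"
```

```text
jig now [-132.5   38.3] tip z 199.0 t 1.8 w 52.9 F [ 0.5 -1.   0.1]
shift mm [ -0.5   2.5 149. ] twist 0.35
```

Call:
{"api": "play_rows", "payload": {"commands": [{"x": 0,"y": 0,"z": 0.025},{"x": 0,"y": 0,"z": 0.05},{"x": 0,"y": 0,"z": 0.075},{"x": 0,"y": 0,"z": 0.1},{"x": 0,"y": 0,"z": 0.12},{"x": 0,"y": 0,"z": 0.135},{"x": 0,"y": 0,"z": 0.135},{"x": 0,"y": 0,"z": 0.135}]}}

```text
invalid input at $.commands[0]: expected keys x, y, z, twist
```

```bash
python3 - <<'E'
from h import *
c=bot.capture("wrist"); cv2.imwrite("pics/wr1.png",c["pixels"][:,:,::-1])
c=bot.capture("side"); cv2.imwrite("pics/sd1.png",cv2.resize(c["pixels"][150:270,210:370,::-1],None,fx=5,fy=5,interpolation=cv2.INTER_CUBIC))
go((-133,36,24))
E
```

```text
jig now [-134.1   34.8] tip z 199.1 t 1.9 w 53.0 F [-0.1 -0.1  0.2]
shift mm [  1.3  -1.3 175.1] twist 0.25
```

View pics/wr1.png

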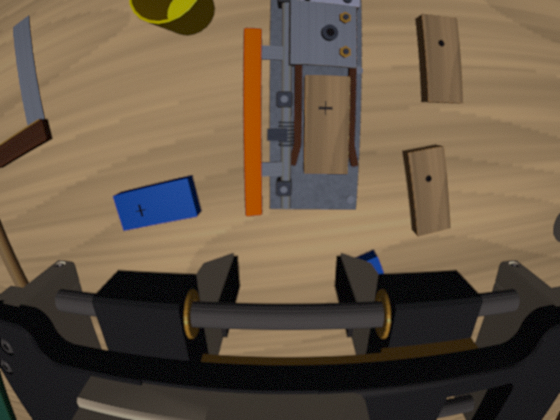

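View pics/sd1.png

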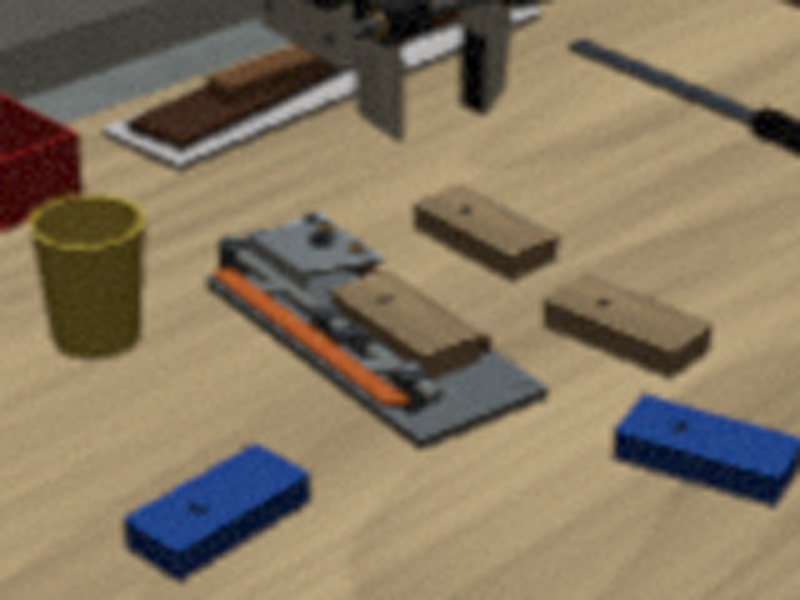

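The arm is still high because that call was refused: every row needs all four keys. The wrist view shows the bar at x ≈ 253 and the block at x ≈ 327. The fingers (about 218 and 355) sit either side, aligned with the jig. The side view shows everything undisturbed.

Call:
{"api": "play_rows", "payload": {"commands": [{"x": 0.001,"y": -0.001,"z": 0.025,"twist": 0.2},{"x": 0.001,"y": -0.001,"z": 0.05,"twist": 0.2},{"x": 0.001,"y": -0.001,"z": 0.075,"twist": 0.2},{"x": 0.001,"y": -0.001,"z": 0.1,"twist": 0.2},{"x": 0.001,"y": -0.001,"z": 0.12,"twist": 0.2},{"x": 0.001,"y": -0.001,"z": 0.135,"twist": 0.2},{"x": 0.001,"y": -0.001,"z": 0.145,"twist": 0.2},{"x": 0.001,"y": -0.001,"z": 0.145,"twist": 0.2}]}}

```text
time: 2.7
tool_pos: [500.1, 41.4, 78.9]
tcp_rot: [3.141, 0.002, -0.143]
contact_force: [-0.4, -0.3, -0.5]
grip_width: 52.7
finger_force: 0.0
```

```bash
python3 - <<'E'
from h import *
c=bot.capture("wrist"); cv2.imwrite("pics/wr2.png",c["pixels"][:,:,::-1])
go((-133,36,24))
E
```

```text
jig now [-133.    34.2] tip z 54.7 t 2.75 w 52.5 F [ 0.  -0.6 -0.1]
shift mm [-0.  -1.8 30.7] twist -0.16
```

View pics/wr2.png

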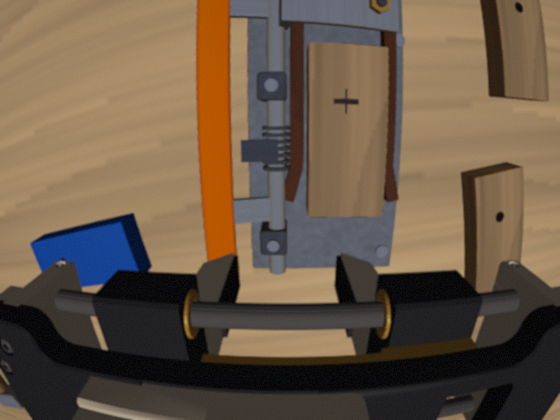

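The wrist view shows the left finger (200–238) over the bar's end (about 222,262). The right finger is behind the block, whose rear edge is at row 215. Next I press the bar.

Call:
{"api": "play_rows", "payload": {"commands": [{"x": 0,"y": -0.002,"z": 0.008,"twist": 0},{"x": 0,"y": -0.002,"z": 0.014,"twist": 0},{"x": 0,"y": -0.002,"z": 0.018,"twist": 0},{"x": 0,"y": -0.002,"z": 0.022,"twist": 0},{"x": 0,"y": -0.002,"z": 0.026,"twist": 0},{"x": 0,"y": -0.002,"z": 0.03,"twist": 0},{"x": 0,"y": -0.002,"z": 0.031,"twist": 0},{"x": 0,"y": -0.002,"z": 0.031,"twist": 0}]}}

```text
time: 3.55
tool_pos: [502.0, 44.9, 49.3]
tcp_rot: [-3.141, -0.002, -0.141]
contact_force: [-1.0, 3.0, 8.1]
grip_width: 52.8
finger_force: 3.8
```

```bash
python3 - <<'E'
from h import *
go((-121,36,24))
c=bot.capture("side"); a=cv2.resize(c["pixels"][175:255,240:340,::-1],None,fx=5,fy=5,interpolation=cv2.INTER_CUBIC)
c=bot.capture("top"); b=cv2.resize(c["pixels"][135:255,225:325,::-1],None,fx=3,fy=3.3333,interpolation=cv2.INTER_CUBIC)
cv2.imwrite("pics/p2.png",np.hstack([a,b[:400]]))
E
```

```text
jig now [-132.3   37.7] tip z 24.3 t 3.55 w 52.8 F [-1.   3.   8.1]
shift mm [11.3  1.6  0.3] twist -0.09
```

View pics/p2.png

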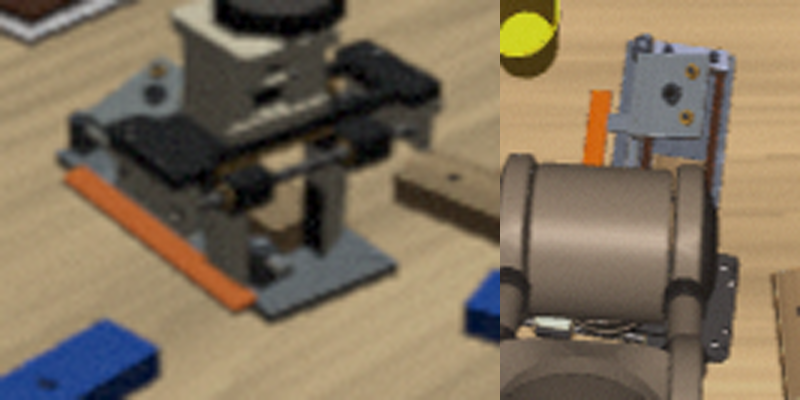

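The side crop shows the left fingertip holding the bar down (8 N), the plate tilted up and the right fingertip behind the block. Now I push along the channel with the bar held.

Call:
{"api": "play_rows", "payload": {"commands": [{"x": 0.006,"y": 0.001,"z": 0,"twist": 0},{"x": 0.013,"y": 0.001,"z": 0,"twist": 0},{"x": 0.02,"y": 0.001,"z": 0,"twist": 0},{"x": 0.027,"y": 0.001,"z": 0,"twist": 0},{"x": 0.034,"y": 0.001,"z": 0,"twist": 0},{"x": 0.041,"y": 0.001,"z": 0,"twist": 0},{"x": 0.048,"y": 0.001,"z": 0,"twist": 0},{"x": 0.054,"y": 0.001,"z": 0,"twist": 0}]}}

```text
time: 4.45
tool_pos: [553.1, 36.3, 48.7]
tcp_rot: [-3.142, 0.004, -0.141]
contact_force: [-6.4, 2.1, 8.3]
grip_width: 53.1
finger_force: 4.6
```

```bash
python3 - <<'E'
from h import *
go((-44,36,24))
c=bot.capture("wrist"); cv2.imwrite("pics/wr3.png",c["pixels"][:,:,::-1])
go((-44,36,24))
E
```

```text
jig now [-80.5  36.3] tip z 23.7 t 4.45 w 53.1 F [-6.4  2.1  8.3]
shift mm [36.5  0.2 -0.4] twist -0.06
jig now [-79.4  36.2] tip z 23.9 t 4.5 w 52.6 F [-4.3  1.1  8.5]
shift mm [35.4  0.2 -0.2] twist -0.07
```

View pics/wr3.png

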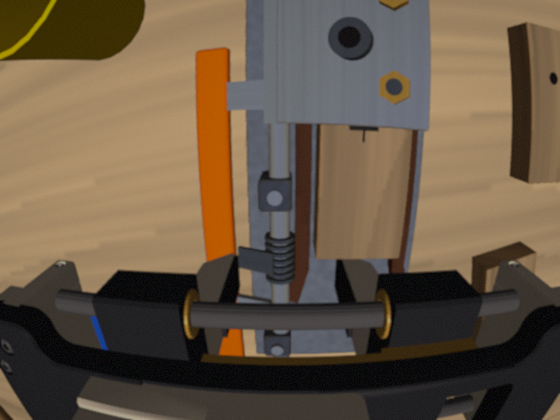

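The wrist view shows the block sliding straight under the raised plate, its cross now at the plate edge (365,130), with the bar still held.

Call:
{"api": "play_rows", "payload": {"commands": [{"x": 0.006,"y": 0,"z": 0,"twist": 0},{"x": 0.012,"y": 0,"z": 0,"twist": 0},{"x": 0.017,"y": 0,"z": 0,"twist": 0},{"x": 0.022,"y": 0,"z": 0,"twist": 0},{"x": 0.026,"y": 0,"z": 0,"twist": 0},{"x": 0.029,"y": 0,"z": 0,"twist": 0},{"x": 0.031,"y": 0,"z": 0,"twist": 0},{"x": 0.031,"y": 0,"z": 0,"twist": 0}]}}

```text
time: 5.3
tool_pos: [584.0, 31.9, 48.8]
tcp_rot: [-3.141, 0.003, -0.141]
contact_force: [-5.8, 1.8, 8.2]
grip_width: 53.1
finger_force: 4.3
```

```bash
python3 -c "
from h import *
go((-44,36,24))"
```

```text
jig now [-49.2  36.2] tip z 23.8 t 5.3 w 53.1 F [-5.8  1.8  8.2]
shift mm [ 5.2  0.2 -0.2] twist -0.06
```

Call:
{"api": "play_rows", "payload": {"commands": [{"x": 0.001,"y": 0,"z": 0,"twist": 0},{"x": 0.002,"y": 0,"z": 0,"twist": 0},{"x": 0.003,"y": 0,"z": 0,"twist": 0},{"x": 0.0035,"y": 0,"z": 0,"twist": 0},{"x": 0.004,"y": 0,"z": 0,"twist": 0},{"x": 0.0045,"y": 0,"z": 0,"twist": 0},{"x": 0.005,"y": 0,"z": 0,"twist": 0},{"x": 0.005,"y": 0,"z": 0,"twist": 0}]}}

```text
time: 6.1
tool_pos: [587.4, 31.5, 48.8]
tcp_rot: [3.142, 0.007, -0.141]
contact_force: [-10.5, 1.6, 10.8]
grip_width: 53.1
finger_force: 6.3
```

```bash
python3 -c "
from h import *
go((-44,36,24))"
```

```text
jig now [-45.8  36.2] tip z 23.8 t 6.1 w 53.1 F [-10.5   1.6  10.8]
shift mm [ 1.8  0.2 -0.2] twist -0.06
```

Call:
{"api": "play_rows", "payload": {"commands": [{"x": 0.0005,"y": 0,"z": 0,"twist": 0},{"x": 0.001,"y": 0,"z": 0,"twist": 0},{"x": 0.0015,"y": 0,"z": 0,"twist": 0},{"x": 0.002,"y": 0,"z": 0,"twist": 0},{"x": 0.0025,"y": 0,"z": 0,"twist": 0},{"x": 0.003,"y": 0,"z": 0,"twist": 0},{"x": 0.003,"y": 0,"z": 0,"twist": 0},{"x": 0.003,"y": 0,"z": 0,"twist": 0}]}}

```text
time: 6.9
tool_pos: [587.8, 31.4, 48.7]
tcp_rot: [3.141, 0.013, -0.141]
contact_force: [-18.6, 3.9, 17.7]
grip_width: 52.9
finger_force: 10.8
```

```bash
python3 - <<'E'
from h import *
go((-44,36,24))
c=bot.capture("wrist"); cv2.imwrite("pics/wr4.png",c["pixels"][:,:,::-1])
E
```

```text
jig now [-45.4  36.3] tip z 23.7 t 6.9 w 52.9 F [-18.6   3.9  17.7]
shift mm [ 1.4  0.2 -0.4] twist -0.08
```

View pics/wr4.png

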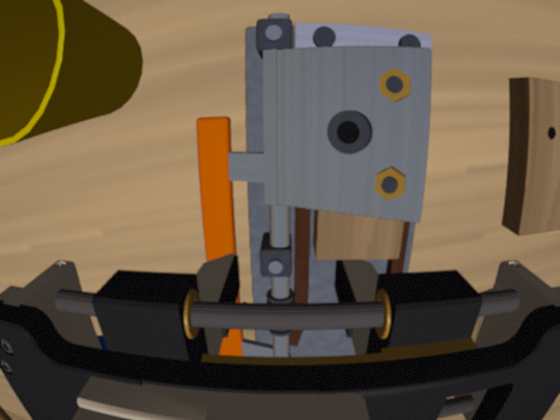

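The push has stalled: a 3 mm command gave only 0.4 mm of motion and the force rose to 18 N. The finger's front face is at about jig x = -35, and the wrist view shows the block fully under the plate. The block is home, so I back the finger off with the bar still held, then rise.

Call:
{"api": "play_rows", "payload": {"commands": [{"x": -0.002,"y": 0,"z": 0,"twist": 0},{"x": -0.004,"y": 0,"z": 0,"twist": 0},{"x": -0.006,"y": 0,"z": 0,"twist": 0},{"x": -0.008,"y": 0,"z": 0,"twist": 0},{"x": -0.01,"y": 0,"z": 0,"twist": 0},{"x": -0.012,"y": 0,"z": 0,"twist": 0},{"x": -0.014,"y": 0,"z": 0,"twist": 0},{"x": -0.014,"y": 0,"z": 0,"twist": 0}]}}

```text
time: 7.75
tool_pos: [582.9, 32.1, 51.0]
tcp_rot: [-3.141, -0.009, -0.142]
contact_force: [5.3, 0.7, 6.7]
grip_width: 53.3
finger_force: 3.8
```

```bash
python3 -c "
from h import *
go((-57,36,45))"
```

```text
jig now [-50.3  36.2] tip z 26.0 t 7.75 w 53.3 F [5.3 0.7 6.7]
shift mm [ -6.5   0.2 -19.1] twist -0.12
```

Call:
{"api": "play_rows", "payload": {"commands": [{"x": 0,"y": 0,"z": -0.003,"twist": 0},{"x": 0,"y": 0,"z": -0.006,"twist": 0},{"x": 0,"y": 0,"z": -0.009,"twist": 0},{"x": 0,"y": 0,"z": -0.012,"twist": 0},{"x": 0,"y": 0,"z": -0.016,"twist": 0},{"x": 0,"y": 0,"z": -0.022,"twist": 0},{"x": 0,"y": 0,"z": -0.035,"twist": 0},{"x": 0,"y": 0,"z": -0.05,"twist": 0}]}}

```text
time: 8.55
tool_pos: [579.0, 32.3, 99.2]
tcp_rot: [3.141, 0.001, -0.141]
contact_force: [-0.2, 0.2, -0.1]
grip_width: 53.1
finger_force: 0.0
```

```bash
python3 -c "
from h import *
go((-130,36,200))"
```

```text
jig now [-54.2  35.9] tip z 74.2 t 8.55 w 53.1 F [-0.2  0.2 -0.1]
shift mm [ -76.     0.  -125.7] twist -0.09
```

Clear of everything. I'll go up and back so the top camera can see the jig.

Call:
{"api": "play_rows", "payload": {"commands": [{"x": 0,"y": 0,"z": -0.03,"twist": 0},{"x": -0.01,"y": 0,"z": -0.06,"twist": 0},{"x": -0.03,"y": 0.03,"z": -0.09,"twist": 0},{"x": -0.06,"y": 0.065,"z": -0.12,"twist": 0},{"x": -0.08,"y": 0.1,"z": -0.14,"twist": 0},{"x": -0.1,"y": 0.135,"z": -0.15,"twist": 0},{"x": -0.11,"y": 0.17,"z": -0.15,"twist": 0},{"x": -0.11,"y": 0.19,"z": -0.15,"twist": 0}]}}

```text
time: 9.35
tool_pos: [442.1, -142.1, 250.3]
tcp_rot: [3.14, -0.002, -0.143]
contact_force: [0.4, 0.7, -0.9]
grip_width: 53.0
finger_force: 0.0
```

```bash
python3 - <<'E'
from h import *
c=bot.capture("top"); S=6; x0,y0=225,130; o,yaw=O,YAW
im=cv2.resize(c["pixels"][y0:y0+100,x0:x0+130],None,fx=S,fy=S,interpolation=cv2.INTER_CUBIC)[:,:,::-1].copy()
for s in (-35,):
    q=np.array([(proj(c,W(o,yaw,p))-[x0-.5,y0-.5])*S for p in [(s,-40,32),(s,-24,32)]]).astype(int); cv2.polylines(im,[q],True,(255,255,0),1)
cv2.imwrite("pics/crop2.png",im); print(bot.get_obs()["time"])
E
```

```text
9.4
```

View pics/crop2.png

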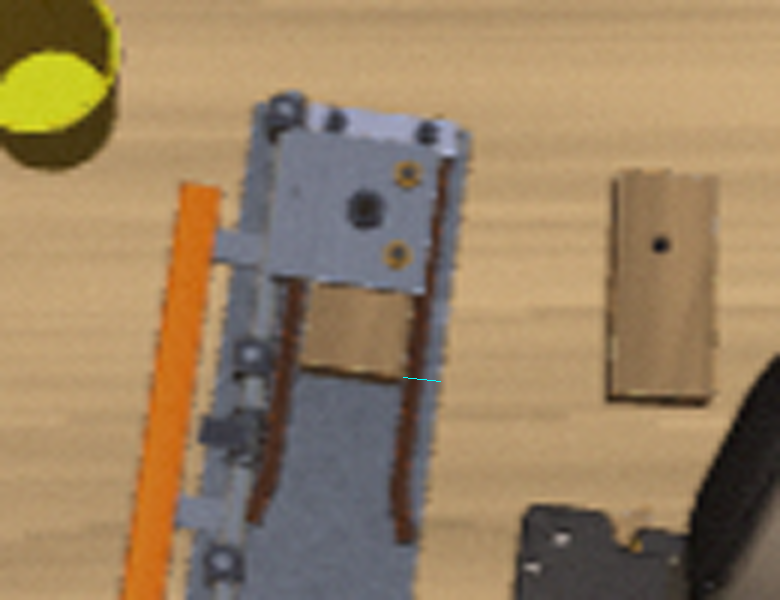

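The top crop shows the plate shut on the block. The block's rear edge (crop about 300–400, row 370–380) lies on the x = -35 line, and the cup and drilled block haven't moved. Handing in.

```bash
python3 -c "
from plant import bot
print(bot.close_job())"
```

```text
the job is handed in; nothing more can be done
None
```

The block is home against the end stop with the clamp plate shut on it; the arm moved clear and the job was handed in at about 9.4 s (the hand-in gave no verdict).

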